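# Load the spice carousel and hold the jar to the front

### The job

Stand the loose green-lidded spice jar from the worktop upright and fully down in the empty ring of the spice carousel where that ring now is, and let go of the jar; then turn the carousel by the wooden handle on top of its centre post until that jar stands squarely at the red arrow on the foot. Finish with the gripper still gripping the handle and holding the carousel still, so that it cannot turn while I help myself; do not tip the jar over or disturb the other things on the worktop.

Things in the scene. Friction and masses are not known exactly. Their poses are not given: they have to be found in the camera images.
- carousel: Fixed foot of the spice carousel: dark wooden disc, 210 mm across, 15 mm high, screwed down. Origin on the turntable's axis at worktop level; z up. Its -x direction is the front: there a 34 mm wide, 8 mm high white tab with the red arrow reaches out to 153 mm from the axis.
- turntable (a joint): Angle of the pale wooden turntable on the foot, rad, growing anticlockwise seen from above; it turns without stops either way, with light friction (about 0.06 N m), and stays where it is left. At 0 (or any full turn) the empty ring is exactly at the arrow; it starts between 0.75 and 2.3. The disc is 256 mm across, its top at z = 30 mm.
- pocket (a point): Centre of the floor of the empty ring (z = 30 mm), 95 mm from the axis, moving with the turntable. Ring 35 mm high (rim at z = 65 mm), bore 51 mm (the jar stands loosely and rocks if the turning is jerky), widening to 56 mm at the mouth, outside 57 to 62 mm. Three more rings, a quarter turn apart, hold fixed jars (brown, yellow, white caps, tops at z = 136 mm).
- front (a point): Fixed point on the foot's front side, 95 mm from the axis towards the arrow, z = 30 mm: where the origin of the jar must end.
- handle: Dark wooden bar handle on top of the steel centre post (14 mm thick), fixed to the turntable: 60 mm long (its x axis), 16 mm wide (y), 30 mm high. Origin at its centre, on the turntable's axis, 154 mm above the worktop; top at 169 mm. The empty ring lies on its -x side. It stands higher than the carousel's jars, with free space round it.
- jar: The loose spice jar with the green lid: round, 46 mm across, 106 mm high, lid from 85 to 105 mm above its foot, about 0.11 kg. Origin at the centre of its underside, z up its axis. Stands upright on the worktop to the left or the right of the carousel.
- honey_jar: Bystander: round honey jar with a red lid, 63 mm across, 85 mm high, origin at the centre of its underside; on the other side of the carousel. Leave alone.
- cup: Bystander: green and white cup, 63 x 88 x 51 mm, origin at the centre of its underside. Leave alone.
- brush: Bystander: black brush, 24 x 167 x 12 mm, lying, origin at the centre of its underside. Leave alone.
- teaspoon: Bystander: steel teaspoon, 130 x 26 x 11 mm, lying, origin at the centre of its underside. Leave alone.

How it is judged:
On the way, in this order (a step that is already met when the one before it is completed fails the run):
1. the green-lidded jar stands fully down and upright in the empty ring, let go, with the ring not yet turned to the arrow (horizontal distance between jar and pocket below 0.006 m and z of jar in the frame of pocket between -0.006 and 0.006 m and angle between jar's own z axis and vertical below 0.12 rad and contact force between the fingers and jar below 0.2 N and horizontal distance between jar and front above 0.04 m), for 0.2 s.
2. the jar stands at the red arrow while the gripper holds the handle and the carousel is still (horizontal distance between jar and pocket below 0.006 m and z of jar in the frame of pocket between -0.006 and 0.006 m and angle between jar's own z axis and vertical below 0.12 rad and contact force between the fingers and jar below 0.2 N and horizontal distance between jar and front below 0.013 m and contact force between the fingers and handle above 2 N and velocity of joint turntable between -0.06 and 0.06 rad/s), for 0.3 s.
At the end, for the whole second after the job is handed in: The green-lidded jar stands upright (within 0.12 rad) in its ring, within 6 mm of the ring's centre and of its floor, within 13 mm of the point at the red arrow; the fingers do not touch the jar but grip the handle with over 2 N; the carousel is still (under 0.06 rad/s) (all of step 2); the arm keeps its last pose, push and grip.
It fails at once if the green-lidded jar is tipped over and out of the fingers (angle between jar's own z axis and vertical above 0.7 rad and contact force between the fingers and jar below 0.05 N).
It fails at once if the honey jar is disturbed (over 25 mm) (distance of honey_jar from where it was at the start of the episode above 0.025 m).
It fails at once if the cup is disturbed (over 25 mm) (distance of cup from where it was at the start of the episode above 0.025 m).
It fails at once if the brush is disturbed (over 25 mm) (distance of brush from where it was at the start of the episode above 0.025 m).
It fails at once if the teaspoon is disturbed (over 25 mm) (distance of teaspoon from where it was at the start of the episode above 0.025 m).
It also fails if it takes over 67 s, if anything falls off the work surface, if the arm or the gripper's body presses on something with over 40 N, if the wrist force passes 120 N, or if a joint passes its speed limit or range.

### The arm

A 7-joint arm with a two-finger parallel gripper is mounted at the origin on a cart in front of the work surface, level with it; the furniture and walls round the work are solid. World frame = base frame: x ahead of the robot, y to its left, z up, the work surface at z = 0. Lengths are in m, angles in rad, forces in N, time in s.
With the tool pointing down it reaches from about 0.425 to 0.95 m from the base axis. Payload 4.7 kg.
Tool frame: the origin (TCP) lies midway between the tips of the shut fingers; the grasp point (between the pads) lies 19 mm behind it; z points along the fingers, y is the line along which they close (so a half turn about z gives the same grasp; the last joint's range is limited). The gripper opens to 87 mm and grips with 3 to 60 N. Pads are 19 mm wide; open, the fingers measure 117 mm over their backs; the gripper's body (75 mm by 190 mm) begins 51 mm behind the grasp point.
Start: joints at [-1.212, 0.469, -0.049, 1.532, 0.024, 1.141, -0.082], TCP at [0.255, 0.625, 0.184] pointing down, gripper open.
Joint ranges: [-2.59, 2.59], [-0.33, 1.99], [-1.39, 1.29], [0.1, 2.45], [-1.04, 4.18], [0.21, 1.99], [-2.66, 2.66]. Speed limits (rad/s): [2.57, 2.57, 3.14, 3.14, 3.14, 3.14, 3.14].

### API

Orientations are given as a 3x3 rotation matrix whose columns are the frame's x, y, z axes.
In Python, from station import telemetry, eyes, env gives the robot as it stands. The module is installed in compiled form; this text tells all that it offers.
- The arm moves only by the tool drive_tool, never from a script. Its argument "motion" is a list of rows, each an object of numbers: "fingers": the finger opening in m, from 0 to 0.087; "dx", "dy", "dz": the shift along the tool's x, y, z in m; "spin": the turn about the tool's z in rad. A call has 1 to 10 rows; each row is the pose to reach, as a shift and turn from the pose commanded when the call began, along the tool's axes at that moment; what a row does not reach only later rows make up. A row lasts 1/12 s, in which the tool goes at most 41.7 mm and 7.16 degrees, less where a joint would pass 70% of its speed; a pose out of reach is approached as far as the arm can. A call with a gripper value outside its range is refused whole. The fingers move at their own pace and stop on an object; the grip force is fixed at half the most. Time passes only in rows, so rows that repeat a pose let the fingers close. It gives the time, the measured TCP pose, the force, the opening and the grip force at its end, in the units of the state.
- telemetry.state(): the state, without advancing time (a new reading comes with each control period).
- eyes.snapshot(name): name is "scene" or "top"; returns the picture (420x560x3 uint8, red, green, blue); there is no depth.
- eyes.get_calibration(name): a dict with "K" (3x3 intrinsics, pixels), "R" (3x3) and "t" (3): a world point X has camera coordinates R X + t. Camera axes: x right, y down, z forward; pixel columns grow to the right and rows downward; lengths in m; the calibration is good to about 2 mm. A picture is of the moment at which its call begins. get_calibration takes no time and is no camera call.
- env.close_job(): hands the job in; it is judged then, once.
The state is a dict: "clock": time; "joints": joint angles; "joint_vel": joint speeds; "tau": joint torques, N m; "eef_pos": TCP position; "eef_rot": TCP orientation; "ft_force": force on the tool from outside, world axes, zero at the start; "wrist_torque": the same for the moment, N m; "grip_width": opening from 0.0 (shut) to 1.0 (fully open); "grasp_force": force on a finger pad.
Only numpy, scipy, OpenCV 4.12 (cv2) and the standard library are available. Lean on these libraries where they do the work, as an engineer would, in place of code of your own. Each camera call takes 0.05 s, during which the arm holds its last target. There are 200 camera calls.

## Working session

There is one attempt and no reset: what is moved stays moved. The work goes in short steps, Python scripts to look and compute and a tool call to move; the robot and the scene stay as the last step left them, time stands still between calls to the robot, and variables do not carry over. Pictures are saved under pics/ and viewed, at most 10 in all, crops included, and the job is handed in when it is done.

Besides the shell and the picture viewer there is one more tool, called after ">>>" as name(argument=value, ...), one argument or row to a line, values as JSON. drive_tool: Moves the arm, as the interface text tells. Its arguments: {"type":"object","properties":{"motion":{"type":"array","items":{"type":"object","properties":{"fingers":{"type":"number"},"dx":{"type":"number"},"dy":{"type":"number"},"dz":{"type":"number"},"spin":{"type":"number"}}}}},"required":["motion"]}

```bash
mkdir -p pics
python3 - <<'E'
from station import telemetry, eyes, env
import cv2, numpy as np
for n in ("scene","top"):
    im=eyes.snapshot(n); cv2.imwrite(f"pics/{n}0.png",im[:,:,::-1])
    c=eyes.get_calibration(n); print(n,np.round(c["K"],1).tolist(),np.round(c["R"],3).tolist(),np.round(c["t"],3).tolist(), np.round(-c["R"].T@c["t"],3))
s=telemetry.state(); print({k:np.round(v,3).tolist() for k,v in s.items()})
E
```

```text
scene [[396.0, 0.0, 285.4], [0.0, 396.0, 210.9], [0.0, 0.0, 1.0]] [[0.596, -0.803, 0.012], [-0.627, -0.474, -0.619], [0.503, 0.361, -0.786]] [-0.261, 0.411, 1.026] [-0.103 -0.385  1.063]
top [[461.7, 0.0, 291.3], [0.0, 461.7, 206.4], [0.0, 0.0, 1.0]] [[-0.387, -0.922, 0.003], [-0.737, 0.307, -0.602], [0.554, -0.235, -0.799]] [0.248, 0.424, 1.588] [-0.471  0.471  1.523]
{'clock': 0.1, 'joints': [-1.212, 0.469, -0.049, 1.534, 0.024, 1.141, -0.082], 'joint_vel': [0.003, -0.002, -0.0, -0.003, 0.001, -0.001, -0.001], 'tau': [0.001, -50.917, -0.081, -23.683, -0.062, 0.035, 0.0], 'eef_pos': [0.255, 0.624, 0.183], 'eef_rot': [[-0.926, 0.378, -0.001], [0.378, 0.926, -0.002], [-0.0, -0.002, -1.0]], 'ft_force': [-0.264, 0.645, -0.752], 'wrist_torque': [0.017, 0.019, 0.007], 'grasp_force': 0.0, 'grip_width': 0.998}
```

View pics/scene0.png

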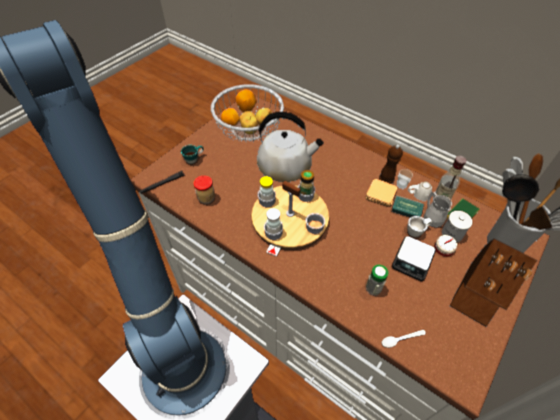

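View pics/top0.png

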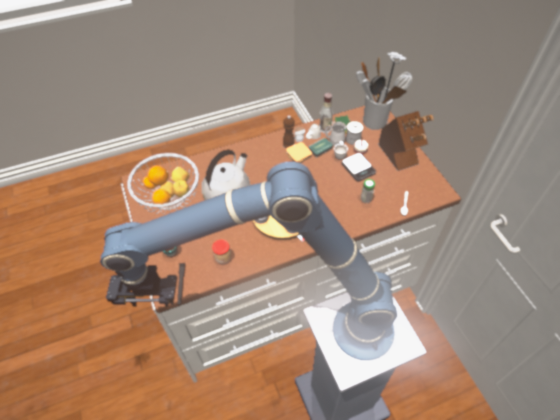

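The scene view shows the carousel at about (290,215) with the empty ring at (316,224), the green-lidded jar at (377,275) and the red arrow at (273,250). In the top view the arm hides the carousel, and the jar is at (368,188).

```bash
cat > h.py <<'E'
import cv2, numpy as np
from station import telemetry, eyes, env
C={n:eyes.get_calibration(n) for n in ("scene","top")}
def ray(n,uv):
    c=C[n]; d=c["R"].T@np.linalg.solve(c["K"],np.array([uv[0],uv[1],1.])); return -c["R"].T@c["t"],d
def plane(n,uv,z):
    o,d=ray(n,uv); return o+d*(z-o[2])/d[2]
def tri(a,b):
    (o1,d1),(o2,d2)=ray("scene",a),ray("top",b)
    s=np.linalg.lstsq(np.c_[d1,-d2],o2-o1,rcond=None)[0]
    p,q=o1+s[0]*d1,o2+s[1]*d2; return (p+q)/2,np.linalg.norm(p-q)
def proj(n,X):
    c=C[n]; p=c["K"]@(c["R"]@np.asarray(X,float)+c["t"]); return p[:2]/p[2]
def snap(n,f=None):
    im=eyes.snapshot(n)[:,:,::-1].copy()
    if f: cv2.imwrite(f"pics/{f}.png",im)
    return im
def blobs(im,lo,hi,box,amin=8):
    m=cv2.inRange(cv2.cvtColor(im,cv2.COLOR_BGR2HSV),lo,hi); k=np.zeros_like(m); x0,y0,x1,y1=box; k[y0:y1,x0:x1]=m[y0:y1,x0:x1]
    n,l,s,c=cv2.connectedComponentsWithStats(k)
    return [(s[i,4],c[i].round(1),s[i,:4]) for i in range(1,n) if s[i,4]>=amin],k
E
python3 - <<'E'
from h import *
a=cv2.imread("pics/scene0.png"); b=cv2.imread("pics/top0.png")
g1,_=blobs(a,(50,100,50),(85,255,255),(355,255,400,300)); g2,_=blobs(b,(50,80,50),(85,255,255),(350,170,390,210)); print(g1,g2)
for x in g1[:2]:
    for y in g2[:2]: print(tri(x[1],y[1]))
r,_=blobs(a,(0,170,120),(8,255,255),(255,235,290,262),3); print("arrow",r)
d,m=blobs(a,(15,70,120),(30,255,255),(245,180,335,250),200); print("disc",d)
cv2.imwrite("pics/crop.png",np.hstack([cv2.resize(a[165:265,240:340],None,fx=5.5,fy=5.5,interpolation=cv2.INTER_CUBIC),cv2.resize(a[255:305,355:378+5],(240,550),interpolation=cv2.INTER_CUBIC)]))
E
```

```text
[(np.int32(109), array([379. , 273.2]), array([372, 265,  16,  15], dtype=int32))] [(np.int32(10), array([370.1, 187. ]), array([367, 186,   7,   3], dtype=int32))]
(array([ 0.49365249, -0.27936845,  0.09263447]), np.float64(0.006862302073478342))
arrow [(np.int32(13), array([272.2, 250.9]), array([270, 249,   5,   4], dtype=int32))]
disc [(np.int32(2393), array([290.3, 218.3]), array([251, 186,  78,  61], dtype=int32))]
```

View pics/crop.png

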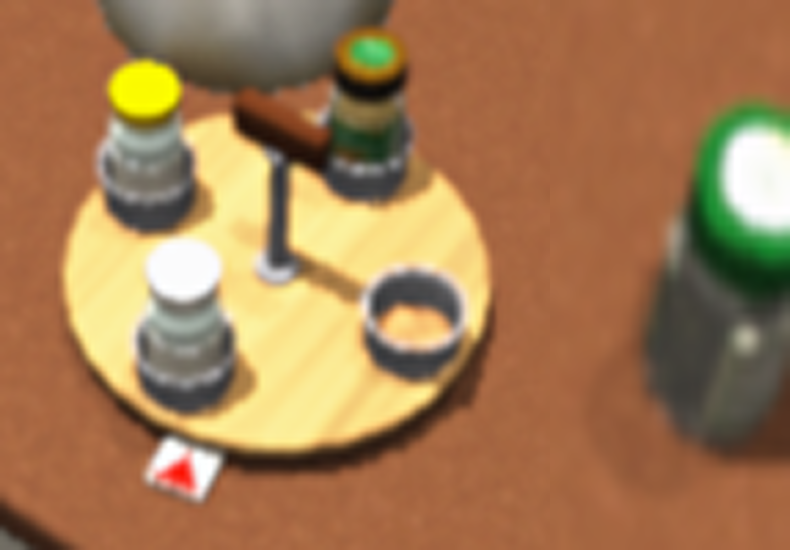

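The enlarged crop shows the empty ring's rim centred near crop (413,305), the post base near (277,268), the handle bar from (240,100) to (325,155) and the red arrow at (180,472). The loose jar's lid is green with a white glare spot on top.

Run:
```python
from h import *
from scipy.optimize import least_squares
a=cv2.imread("pics/scene0.png"); b=cv2.imread("pics/top0.png")
px=lambda x,y:(240+(x+.5)/5.5-.5,165+(y+.5)/5.5-.5)
def circ(P):
    f=lambda q:np.hypot(P[:,0]-q[0],P[:,1]-q[1])-q[2]
    s=least_squares(f,[*P.mean(0),.1],loss="soft_l1",f_scale=.002); return s.x.round(4),np.abs(s.fun).mean().round(4)
_,m=blobs(a,(15,70,120),(30,255,255),(245,180,335,250))
n,l,s,_=cv2.connectedComponentsWithStats(m); m=(l==1+s[1:,4].argmax()).astype(np.uint8)
h=cv2.convexHull(cv2.findContours(m,0,1)[0][0])
cont=np.zeros((420,560),np.uint8); cv2.fillPoly(cont,[h],1)
P=np.array([plane("scene",p[0],.03)[:2] for p in h])
print("disc z30",circ(P))
Pd=[px(*p) for p in [(65,270),(75,200),(490,270),(455,185),(470,355),(420,405),(350,437),(280,447),(190,425),(120,375),(80,320),(200,120),(225,113)]]
print("disc eye",circ(np.array([plane("scene",p,.03)[:2] for p in Pd])))
rim=[px(*p) for p in [(364,305),(413,268),(463,307),(413,344),(376,280),(450,280),(376,332),(450,332)]]
print("rim z65",circ(np.array([plane("scene",p,.065)[:2] for p in rim])))
print("arrow",plane("scene",(272.2,250.9),.008),"post",plane("scene",px(277,268),.032))
for p in [(240,95),(325,140),(283,118)]: print("handle top",plane("scene",px(*p),.169))
for nm,im,box in (("scene",a,(366,258,395,300)),("top",b,(358,174,382,210))):
    x0,y0,x1,y1=box; print(nm,cv2.imwrite(f"pics/_{nm}.png",cv2.resize(im[y0:y1,x0:x1],None,fx=13,fy=13,interpolation=cv2.INTER_CUBIC)))
A=cv2.imread("pics/_scene.png");B=cv2.imread("pics/_top.png");H=max(A.shape[0],B.shape[0])
pad=lambda i:cv2.copyMakeBorder(i,0,H-i.shape[0],0,0,0)
cv2.imwrite("pics/jar.png",np.hstack([pad(A),pad(B)])); print(A.shape,B.shape)
```

```text
disc z30 (array([0.556 , 0.0702, 0.1285]), np.float64(0.0007))
disc eye (array([0.561 , 0.0708, 0.1276]), np.float64(0.0018))
rim z65 (array([ 0.5615, -0.0226,  0.028 ]), np.float64(0.0007))
arrow [0.41845845 0.03722928 0.008     ] post [0.55746336 0.07034997 0.032     ]
handle top [0.5554537  0.09791216 0.169     ]
handle top [0.55692311 0.04113087 0.169     ]
handle top [0.556063   0.06885157 0.169     ]
scene True
top True
(546, 377, 3) (468, 312, 3)
```

View pics/jar.png

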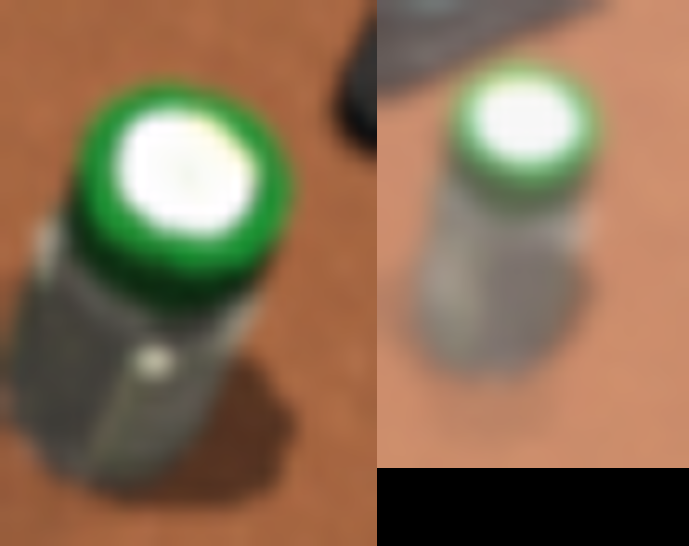

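The lid's white centre is at scene (379.9,270.8) and top (369.1,182.9). The jar stands clear of its neighbours, with a black scale close behind it.

```bash
cat >> h.py <<'E'
def go(target,ydeg=None):
    s=telemetry.state(); R=np.array(s["eef_rot"]); p=np.array(s["eef_pos"])
    d=R.T@(np.array(target)-p); yd=np.degrees(np.arctan2(R[1,1],R[0,1]))
    sp=0 if ydeg is None else (yd-ydeg+180)%360-180
    print("at",p.round(4),"y deg",yd.round(1),"| shift",d.round(4),"spin",np.radians(sp).round(3),"rows>=",max(np.linalg.norm(d)/.0417,abs(sp)/7.16).__round__(1),"q",np.round(s["joints"],2),"t",s["clock"])
E
python3 - <<'E'
from h import *
print(tri((379.85,270.8),(369.1,182.9)), plane("scene",(379.85,270.8),.1055),plane("top",(369.1,182.9),.1055))
print("kettle knob", plane("scene",(284,133),.2), plane("scene",(284,178),0))
go((.58,.2,.33),40)
E
```

```text
(array([ 0.49976917, -0.27838386,  0.10502825]), np.float64(0.0028164993377872284)) [ 0.49781549 -0.27862874  0.1055    ] [ 0.50114733 -0.27842533  0.1055    ]
kettle knob [0.70778195 0.20881682 0.2       ] [0.69693273 0.1983719  0.        ]
at [0.255  0.6243 0.1829] y deg 67.8 | shift [-0.4613 -0.2702 -0.1466] spin 0.485 rows>= 13.3 q [-1.21  0.47 -0.05  1.53  0.02  1.14 -0.08] t 0.1
```

>>> drive_tool(
  motion=[
    {"dz": -0.04,"fingers": 0.087},
    {"dz": -0.08},
    {"dz": -0.12,"dx": -0.03,"dy": -0.02,"spin": 0.1},
    {"dz": -0.15,"dx": -0.06,"dy": -0.05,"spin": 0.2},
    {"dz": -0.177,"dx": -0.08,"dy": -0.06,"spin": 0.3},
    {"dz": -0.177,"dx": -0.11,"dy": -0.085,"spin": 0.4},
    {"dz": -0.177,"dx": -0.14,"dy": -0.11,"spin": 0.5},
    {"dz": -0.177,"dx": -0.17,"dy": -0.135,"spin": 0.6},
    {"dz": -0.177,"dx": -0.2,"dy": -0.16,"spin": 0.7},
    {"dz": -0.177,"dx": -0.23,"dy": -0.185,"spin": 0.8},
  ],
)

```text
invalid input
```

```bash
python3 -c "
from h import *
go((.5,0.0,.36),20);go((.499,-.2785,.24),2.5)"
```

```text
at [0.255  0.6243 0.1829] y deg 67.8 | shift [-0.4629 -0.4857 -0.1762] spin 0.834 rows>= 16.6 q [-1.21  0.47 -0.05  1.53  0.02  1.14 -0.08] t 0.1
at [0.255  0.6243 0.1829] y deg 67.8 | shift [-0.5672 -0.7437 -0.0557] spin 1.139 rows>= 22.5 q [-1.21  0.47 -0.05  1.53  0.02  1.14 -0.08] t 0.1
```

>>> drive_tool(
  motion=[
    {"dx": 0,"dy": 0,"dz": -0.04,"spin": 0,"fingers": 0.087},
    {"dx": 0,"dy": 0,"dz": -0.08,"spin": 0,"fingers": 0.087},
    {"dx": -0.03,"dy": -0.02,"dz": -0.11,"spin": 0.1,"fingers": 0.087},
    {"dx": -0.06,"dy": -0.04,"dz": -0.13,"spin": 0.2,"fingers": 0.087},
    {"dx": -0.09,"dy": -0.06,"dz": -0.15,"spin": 0.3,"fingers": 0.087},
    {"dx": -0.12,"dy": -0.08,"dz": -0.17,"spin": 0.4,"fingers": 0.087},
    {"dx": -0.15,"dy": -0.105,"dz": -0.177,"spin": 0.5,"fingers": 0.087},
    {"dx": -0.18,"dy": -0.13,"dz": -0.177,"spin": 0.6,"fingers": 0.087},
    {"dx": -0.21,"dy": -0.155,"dz": -0.177,"spin": 0.7,"fingers": 0.087},
    {"dx": -0.24,"dy": -0.18,"dz": -0.177,"spin": 0.8,"fingers": 0.087},
  ],
)

```text
clock: 0.93
eef_pos: [0.4099, 0.3654, 0.3608]
eef_rot: [[-0.369, 0.929, -0.0], [0.929, 0.369, 0.0], [0.0, -0.0, -1.0]]
ft_force: [0.4, -0.4, -0.6]
grip_width: 1.0
grasp_force: 0.0
```

```bash
python3 -c "
from h import *
go((.5,0.0,.36),20);go((.499,-.2785,.24),2.5)"
```

```text
at [0.4099 0.3654 0.3608] y deg 21.7 | shift [-0.3729 -0.0511  0.0007] spin 0.029 rows>= 9.0 q [-0.97  0.15  0.2   1.58 -0.03  1.42 -0.4 ] t 0.9333
at [0.4099 0.3654 0.3608] y deg 21.7 | shift [-0.6314 -0.1547  0.1207] spin 0.334 rows>= 15.9 q [-0.97  0.15  0.2   1.58 -0.03  1.42 -0.4 ] t 0.9333
```

>>> drive_tool(
  motion=[
    {"dx": -0.037,"dy": 0.0,"dz": 0,"spin": 0.03,"fingers": 0.087},
    {"dx": -0.074,"dy": 0.0,"dz": 0,"spin": 0.06,"fingers": 0.087},
    {"dx": -0.111,"dy": 0,"dz": 0,"spin": 0.1,"fingers": 0.087},
    {"dx": -0.148,"dy": 0,"dz": 0,"spin": 0.13,"fingers": 0.087},
    {"dx": -0.186,"dy": -0.01,"dz": 0,"spin": 0.16,"fingers": 0.087},
    {"dx": -0.223,"dy": -0.02,"dz": 0,"spin": 0.2,"fingers": 0.087},
    {"dx": -0.26,"dy": -0.03,"dz": 0,"spin": 0.24,"fingers": 0.087},
    {"dx": -0.297,"dy": -0.04,"dz": 0,"spin": 0.27,"fingers": 0.087},
    {"dx": -0.334,"dy": -0.05,"dz": 0,"spin": 0.3,"fingers": 0.087},
    {"dx": -0.371,"dy": -0.06,"dz": 0,"spin": 0.334,"fingers": 0.087},
  ],
)

```text
clock: 1.77
eef_pos: [0.4918, -0.0009, 0.3606]
eef_rot: [[-0.048, 0.999, -0.0], [0.999, 0.048, 0.0], [0.0, -0.0, -1.0]]
ft_force: [0.3, 0.1, -0.3]
grip_width: 0.999
grasp_force: 0.0
```

```bash
python3 -c "
from h import *
go((.499,-.2785,.20),2.5)"
```

```text
at [ 0.4918 -0.0009  0.3606] y deg 2.7 | shift [-0.2777 -0.006   0.1605] spin 0.004 rows>= 7.7 q [-0.58  0.04  0.52  1.71 -0.02  1.4  -0.01] t 1.7667
```

>>> drive_tool(
  motion=[
    {"dx": -0.036,"dy": 0.0,"dz": 0,"spin": 0,"fingers": 0.087},
    {"dx": -0.072,"dy": 0.0,"dz": 0,"spin": 0,"fingers": 0.087},
    {"dx": -0.108,"dy": 0,"dz": 0,"spin": 0,"fingers": 0.087},
    {"dx": -0.144,"dy": 0,"dz": 0.01,"spin": 0,"fingers": 0.087},
    {"dx": -0.18,"dy": 0,"dz": 0.03,"spin": 0,"fingers": 0.087},
    {"dx": -0.212,"dy": 0,"dz": 0.05,"spin": 0,"fingers": 0.087},
    {"dx": -0.24,"dy": -0.003,"dz": 0.08,"spin": 0,"fingers": 0.087},
    {"dx": -0.265,"dy": -0.006,"dz": 0.11,"spin": 0,"fingers": 0.087},
    {"dx": -0.278,"dy": -0.006,"dz": 0.14,"spin": 0,"fingers": 0.087},
    {"dx": -0.278,"dy": -0.006,"dz": 0.16,"spin": 0,"fingers": 0.087},
  ],
)

```text
clock: 2.6
eef_pos: [0.4972, -0.2803, 0.1978]
eef_rot: [[-0.043, 0.999, -0.004], [0.999, 0.043, -0.001], [-0.001, -0.004, -1.0]]
ft_force: [0.1, 0.6, 0.1]
grip_width: 1.001
grasp_force: 0.0
```

```bash
python3 -c "
from h import *
go((.499,-.2785,.073),2.5)
snap('top','top1');snap('scene','scene1')
a=cv2.imread('pics/top1.png')[120:290,190:420]
cv2.imwrite('pics/top1c.png',cv2.resize(a,None,fx=3.4,fy=3.4,interpolation=cv2.INTER_CUBIC))"
```

```text
at [ 0.4972 -0.2803  0.1978] y deg 2.5 | shift [0.0018 0.0024 0.1248] spin -0.001 rows>= 3.0 q [-0.12  0.34  0.72  1.8  -0.24  1.1   0.73] t 2.6
```

View pics/top1c.png

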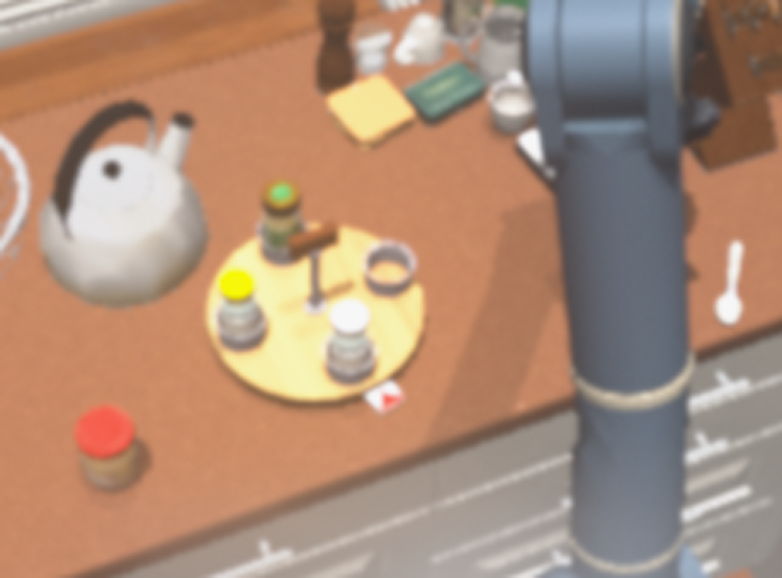

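The top view now shows the whole carousel: ring rim at crop (390,262), arrow at (388,400), post base at (316,308), and caps at (282,190), (237,283) and (350,316).

Run:
```python
from h import *
S=lambda x,y:(240+(x+.5)/5.5-.5,165+(y+.5)/5.5-.5)
T=lambda x,y:(190+(x+.5)/3.4-.5,120+(y+.5)/3.4-.5)
for n,a,b,z in [("rim",(413,306),(390,262),.065),("brown",(372,50),(282,191),.136),("yellow",(144,88),(237,283),.136),("white",(183,260),(350,316),.136),("post",(277,268),(316,308),.031),("arrow",(180,473),(388,400),.008),("h-end",(243,98),(335,230),.169),("handle",(283,125),(312,237),.165)]:
    a,b=S(*a),T(*b); p,e=tri(a,b); print(n,p.round(4),round(e,4),plane("scene",a,z).round(4)[:2],plane("top",b,z).round(4)[:2])
im=cv2.imread("pics/top1.png"); _,m=blobs(im,(15,60,120),(32,255,255),(248,180,318,242))
n,l,s,_=cv2.connectedComponentsWithStats(m); m=(l==1+s[1:,4].argmax()).astype(np.uint8)
h=cv2.convexHull(cv2.findContours(m,0,1)[0][0]); P=np.array([plane("top",p[0],.03)[:2] for p in h])
from scipy.optimize import least_squares
q=least_squares(lambda q:np.hypot(*(P-q[:2]).T)-q[2],[.55,.07,.128],loss="soft_l1",f_scale=.002); print("disc top",q.x.round(4),np.abs(q.fun).mean())
```

```text
rim [ 0.5609 -0.0235  0.0683] 0.0032 [ 0.5611 -0.0227] [ 0.5652 -0.0248]
brown [0.6545 0.0744 0.1393] 0.0033 [0.655  0.0754] [0.6593 0.0731]
yellow [0.5563 0.1672 0.1297] 0.002 [0.5507 0.1631] [0.5529 0.1684]
white [0.4653 0.0692 0.1334] 0.0015 [0.4646 0.0682] [0.4626 0.0701]
post [0.5601 0.0718 0.0292] 0.0013 [0.5581 0.0708] [0.5596 0.0722]
arrow [0.4216 0.0387 0.0062] 0.0019 [0.4196 0.0376] [0.4216 0.0392]
h-end [0.5147 0.066  0.2236] 0.0003 [0.5547 0.0952] [0.5564 0.0489]
handle [0.5639 0.073  0.1563] 0.0043 [0.5548 0.0678] [0.5599 0.0752]
disc top [0.5603 0.0733 0.1315] 0.0009604161280341613
```

>>> drive_tool(
  motion=[
    {"dx": 0.001,"dy": 0.002,"dz": 0.03,"spin": 0,"fingers": 0.087},
    {"dx": 0.001,"dy": 0.002,"dz": 0.055,"spin": 0,"fingers": 0.087},
    {"dx": 0.001,"dy": 0.002,"dz": 0.08,"spin": 0,"fingers": 0.087},
    {"dx": 0.001,"dy": 0.002,"dz": 0.1,"spin": 0,"fingers": 0.087},
    {"dx": 0.001,"dy": 0.002,"dz": 0.12,"spin": 0,"fingers": 0.087},
    {"dx": 0.001,"dy": 0.002,"dz": 0.127,"spin": 0,"fingers": 0.087},
    {"dx": 0.001,"dy": 0.002,"dz": 0.127,"spin": 0,"fingers": 0.087},
  ],
)

```text
clock: 3.28
eef_pos: [0.5019, -0.2748, 0.0733]
eef_rot: [[-0.05, 0.999, -0.002], [0.999, 0.05, 0.001], [0.001, -0.001, -1.0]]
ft_force: [0.9, 0.9, 0.9]
grip_width: 0.997
grasp_force: 0.0
```

>>> drive_tool(
  motion=[
    {"dx": -0.0035,"dy": -0.002,"dz": 0,"spin": 0,"fingers": 0.087},
    {"dx": -0.0035,"dy": -0.002,"dz": 0,"spin": 0,"fingers": 0.06},
    {"dx": -0.0035,"dy": -0.002,"dz": 0,"spin": 0,"fingers": 0.05},
    {"dx": -0.0035,"dy": -0.002,"dz": 0,"spin": 0,"fingers": 0.046},
    {"dx": -0.0035,"dy": -0.002,"dz": 0,"spin": 0,"fingers": 0.03},
    {"dx": -0.0035,"dy": -0.002,"dz": 0,"spin": 0,"fingers": 0.03},
    {"dx": -0.0035,"dy": -0.002,"dz": 0,"spin": 0,"fingers": 0.03},
    {"dx": -0.0035,"dy": -0.002,"dz": 0,"spin": 0,"fingers": 0.03},
  ],
)

```text
clock: 3.95
eef_pos: [0.5001, -0.2794, 0.0738]
eef_rot: [[-0.049, 0.999, 0.0], [0.999, 0.049, 0.0], [0.0, 0.0, -1.0]]
ft_force: [-0.3, -0.0, -0.8]
grip_width: 0.559
grasp_force: 0.0
```

>>> drive_tool(
  motion=[
    {"dx": 0,"dy": 0,"dz": 0,"spin": 0,"fingers": 0.03},
    {"dx": 0,"dy": 0,"dz": 0,"spin": 0,"fingers": 0.03},
    {"dx": 0,"dy": 0,"dz": 0,"spin": 0,"fingers": 0.03},
    {"dx": 0,"dy": 0,"dz": 0,"spin": 0,"fingers": 0.03},
    {"dx": 0,"dy": 0,"dz": 0,"spin": 0,"fingers": 0.03},
    {"dx": 0,"dy": 0,"dz": 0,"spin": 0,"fingers": 0.03},
  ],
)

```text
clock: 4.45
eef_pos: [0.5001, -0.2795, 0.0738]
eef_rot: [[-0.049, 0.999, -0.0], [0.999, 0.049, 0.0], [0.0, -0.0, -1.0]]
ft_force: [-0.6, -0.1, 0.4]
grip_width: 0.344
grasp_force: 0.0
```

```bash
python3 -c "
from h import *
a=snap('scene','scene2');b=snap('top','top2')
A=cv2.resize(a[215:315,330:430],(400,400),interpolation=cv2.INTER_CUBIC);B=cv2.resize(b[140:240,330:430],(400,400),interpolation=cv2.INTER_CUBIC)
cv2.imwrite('pics/g2.png',np.hstack([A,B]))"
```

```text
(no output)
```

View pics/g2.png

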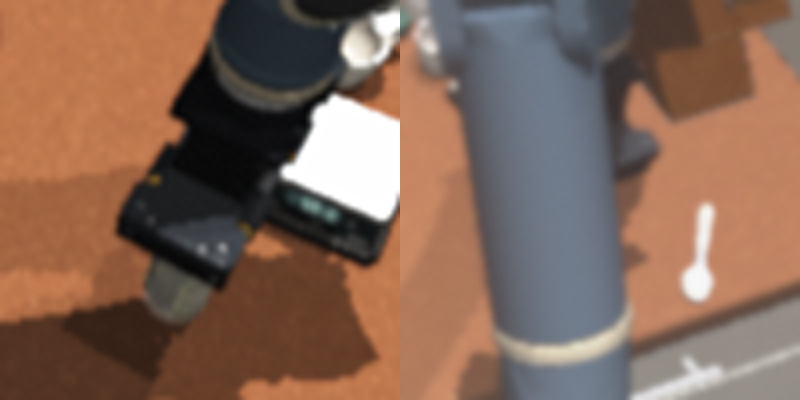

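The gripper is over the jar, which still stands upright with its foot at crop (178,300). The 30 mm opening doesn't fit a 46 mm jar, so I'll close further and watch the reading.

>>> drive_tool(
  motion=[
    {"dx": 0,"dy": 0,"dz": 0,"spin": 0,"fingers": 0.02},
    {"dx": 0,"dy": 0,"dz": 0,"spin": 0,"fingers": 0.02},
    {"dx": 0,"dy": 0,"dz": 0,"spin": 0,"fingers": 0.02},
  ],
)

```text
clock: 4.8
eef_pos: [0.5001, -0.2795, 0.0738]
eef_rot: [[-0.049, 0.999, -0.0], [0.999, 0.049, 0.0], [0.0, -0.0, -1.0]]
ft_force: [-0.0, 0.2, 0.2]
grip_width: 0.249
grasp_force: 0.0
```

```bash
python3 -c "
from h import *
a=snap('scene','scene3'); s=telemetry.state(); print(s['grip_width'],s['eef_pos'],s['grasp_force'])
f=8;x0,y0=345,240
A=cv2.resize(a[y0:y0+75,x0:x0+75],None,fx=f,fy=f,interpolation=cv2.INTER_CUBIC)
P=lambda X:tuple(int(v) for v in ((proj('scene',X)-[x0,y0]+.5)*f))
p=np.array(s['eef_pos'])
for dx in(-.01,.01): cv2.circle(A,P(p+[dx,0,0]),4,(0,0,255),-1)
for z,c in((0,(255,0,0)),(.1,(0,255,0))):
  for t in np.arange(0,6.28,.2): cv2.circle(A,P((.4995+.023*np.cos(t),-.2785+.023*np.sin(t),z)),2,c,-1)
cv2.imwrite('pics/g3.png',A)"
```

```text
0.24054485967410777 [ 0.50007149 -0.27949631  0.07379988] 0.0
```

View pics/g3.png

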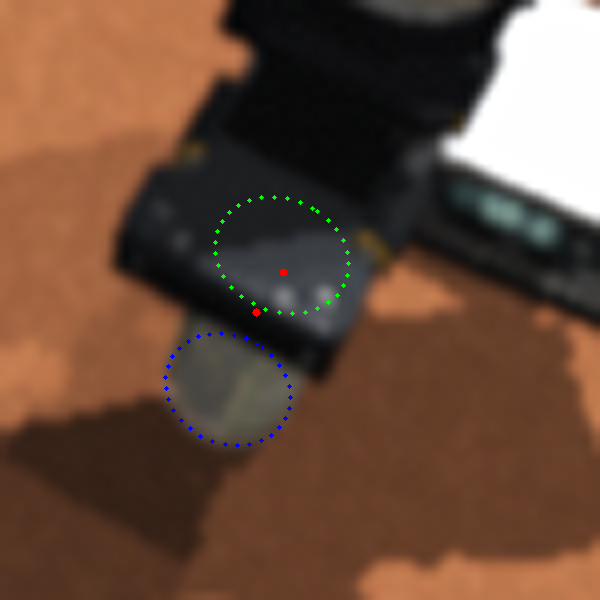

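>>> drive_tool(
  motion=[
    {"dx": 0,"dy": 0,"dz": 0,"spin": 0,"fingers": 0.0},
    {"dx": 0,"dy": 0,"dz": 0,"spin": 0,"fingers": 0.0},
    {"dx": 0,"dy": 0,"dz": 0,"spin": 0,"fingers": 0.0},
    {"dx": 0,"dy": 0,"dz": 0,"spin": 0,"fingers": 0.0},
    {"dx": 0,"dy": 0,"dz": 0,"spin": 0,"fingers": 0.0},
    {"dx": 0,"dy": 0,"dz": 0,"spin": 0,"fingers": 0.0},
    {"dx": 0,"dy": 0,"dz": 0,"spin": 0,"fingers": 0.0},
  ],
)

```text
clock: 5.43
eef_pos: [0.5001, -0.2794, 0.0738]
eef_rot: [[-0.049, 0.999, -0.0], [0.999, 0.049, 0.0], [0.0, -0.0, -1.0]]
ft_force: [0.8, -0.3, 0.4]
grip_width: 0.002
grasp_force: 0.0
```

```bash
python3 -c "
from h import *
f=8;x0,y0=345,240
P=lambda X:((proj('scene',X)-[x0,y0]+.5)*f).round()
for bx,by in ((.095,.0375),(.0375,.095)):
  for z in (.144,.2): print(bx,z,[P((.5+a*bx,-.2795+b*by,z)).tolist() for a,b in((-1,1),(-1,-1),(1,-1),(1,1))])
s=telemetry.state(); print(s['joints'])
"
```

```text
0.095 0.144 [[70.0, 332.0], [275.0, 460.0], [537.0, 56.0], [343.0, -51.0]]
0.095 0.2 [[97.0, 246.0], [312.0, 377.0], [581.0, -36.0], [378.0, -145.0]]
0.0375 0.144 [[10.0, 121.0], [522.0, 427.0], [621.0, 261.0], [121.0, -24.0]]
0.0375 0.2 [[33.0, 29.0], [569.0, 343.0], [671.0, 173.0], [147.0, -118.0]]
[-0.04294199  0.48523295  0.63882835  1.91826275 -0.37618446  0.85897074
  0.83993424]
```

>>> drive_tool(
  motion=[
    {"dx": 0,"dy": 0,"dz": -0.015,"spin": 0,"fingers": 0.0},
    {"dx": 0,"dy": 0,"dz": -0.03,"spin": 0,"fingers": 0.0},
    {"dx": 0,"dy": 0,"dz": -0.06,"spin": 0.0,"fingers": 0.0},
    {"dx": 0,"dy": 0,"dz": -0.09,"spin": 0.12,"fingers": 0.0},
    {"dx": 0,"dy": 0,"dz": -0.12,"spin": 0.24,"fingers": 0.0},
    {"dx": 0,"dy": 0,"dz": -0.12,"spin": 0.36,"fingers": 0.0},
    {"dx": 0,"dy": 0,"dz": -0.12,"spin": 0.48,"fingers": 0.0},
    {"dx": 0,"dy": 0,"dz": -0.12,"spin": 0.6,"fingers": 0.0},
    {"dx": 0,"dy": 0,"dz": -0.12,"spin": 0.72,"fingers": 0.0},
    {"dx": 0,"dy": 0,"dz": -0.12,"spin": 0.84,"fingers": 0.0},
  ],
)

```text
clock: 6.27
eef_pos: [0.5001, -0.2794, 0.1939]
eef_rot: [[0.715, 0.699, 0.0], [0.699, -0.715, 0.0], [0.0, 0.0, -1.0]]
ft_force: [0.0, 0.1, -0.2]
grip_width: 0.004
grasp_force: 0.0
```

```bash
python3 -c "
from h import *
a=snap('scene','scene4');b=snap('top','top4'); s=telemetry.state(); print(s['grip_width'],s['eef_pos'],s['eef_rot'])
p=np.array(s['eef_pos']);f=6;x0,y0=340,215
A=cv2.resize(a[y0:y0+95,x0:x0+65],None,fx=f,fy=f,interpolation=cv2.INTER_CUBIC)
P=lambda X:tuple(int(v) for v in ((proj('scene',X)-[x0,y0]+.5)*f))
cv2.circle(A,P(p),3,(0,0,255),-1)
X1,Y1=320,140; B=cv2.resize(b[Y1:Y1+95,X1:X1+65],None,fx=f,fy=f,interpolation=cv2.INTER_CUBIC)
P=lambda X:tuple(int(v) for v in ((proj('top',X)-[X1,Y1]+.5)*f))
cv2.circle(B,P(p),3,(0,0,255),-1)
cv2.imwrite('pics/g4.png',np.hstack([A,B]))
print(blobs(a,(50,100,50),(85,255,255),(355,255,400,300))[0])"
```

```text
0.0063737044789602924 [ 0.50002085 -0.27932761  0.1936312 ] [[ 7.10816112e-01  7.03377625e-01 -6.09912401e-04]
 [ 7.03377595e-01 -7.10816340e-01 -2.98580446e-04]
 [-6.43550506e-04 -2.16762926e-04 -9.99999769e-01]]
[(np.int32(93), array([379.3, 275.3]), array([372, 265,  15,  17], dtype=int32))]
```

View pics/g4.png

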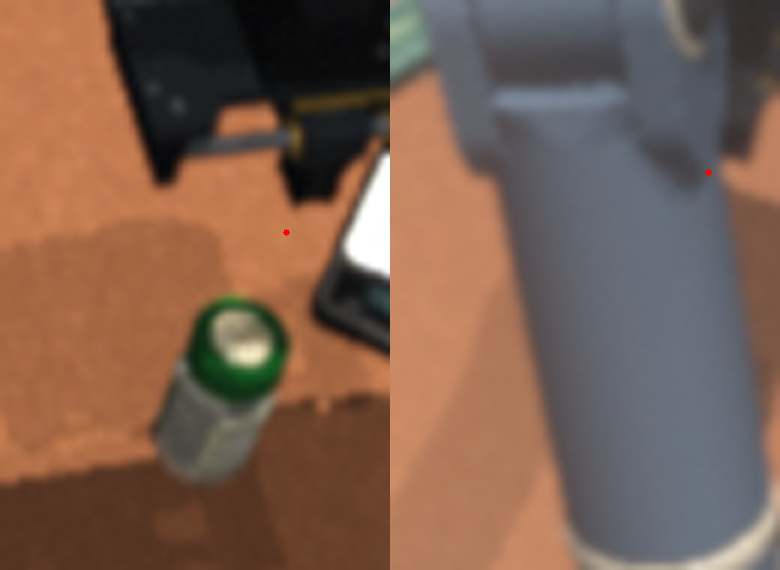

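The jar is untouched and upright. The shut fingertips appear at crop (312,200) in the scene view, but the reported TCP projects to (286,233), so the real tip seems higher than reported. I'll probe the bare worktop to find the true height.

>>> drive_tool(
  motion=[
    {"dx": 0.02,"dy": -0.02,"dz": 0,"spin": -0.1,"fingers": 0.0},
    {"dx": 0.045,"dy": -0.045,"dz": 0,"spin": -0.2,"fingers": 0.0},
    {"dx": 0.07,"dy": -0.07,"dz": 0,"spin": -0.3,"fingers": 0.0},
    {"dx": 0.091,"dy": -0.092,"dz": 0,"spin": -0.4,"fingers": 0.0},
    {"dx": 0.091,"dy": -0.092,"dz": 0.03,"spin": -0.5,"fingers": 0.0},
    {"dx": 0.091,"dy": -0.092,"dz": 0.06,"spin": -0.6,"fingers": 0.0},
    {"dx": 0.091,"dy": -0.092,"dz": 0.09,"spin": -0.7,"fingers": 0.0},
    {"dx": 0.091,"dy": -0.092,"dz": 0.12,"spin": -0.8,"fingers": 0.0},
    {"dx": 0.091,"dy": -0.092,"dz": 0.145,"spin": -0.8,"fingers": 0.0},
    {"dx": 0.091,"dy": -0.092,"dz": 0.165,"spin": -0.8,"fingers": 0.0},
  ],
)

```text
clock: 7.2
eef_pos: [0.4991, -0.1497, 0.027]
eef_rot: [[-0.013, 1.0, -0.002], [1.0, 0.013, 0.001], [0.001, -0.002, -1.0]]
ft_force: [0.0, 0.5, -0.4]
grip_width: 0.005
grasp_force: 0.0
```

```bash
python3 -c "
from h import *
a=snap('scene','scene5');b=snap('top','top5'); s=telemetry.state(); p=np.array(s['eef_pos']); print(p,s['ft_force'],proj('scene',p),proj('top',p))
f=6;u,v=(proj('scene',p)-[32,60]).astype(int)
A=cv2.resize(a[v:v+95,u:u+65],None,fx=f,fy=f,interpolation=cv2.INTER_CUBIC)
cv2.circle(A,tuple(int(q) for q in (proj('scene',p)-[u,v]+.5)*f),3,(0,0,255),-1)
u,v=(proj('top',p)-[32,60]).astype(int)
B=cv2.resize(b[v:v+95,u:u+65],None,fx=f,fy=f,interpolation=cv2.INTER_CUBIC)
cv2.circle(B,tuple(int(q) for q in (proj('top',p)-[u,v]+.5)*f),3,(0,0,255),-1)
cv2.imwrite('pics/g5.png',np.hstack([A,B]))"
```

```text
[ 0.49742558 -0.14935187  0.02616847] [-0.7386097  -0.09882536 -0.68274803] [336.69114444 261.43437063] [338.84395857 205.44764237]
```

>>> drive_tool(
  motion=[
    {"dx": 0,"dy": 0,"dz": 0.006,"spin": 0,"fingers": 0.0},
    {"dx": 0,"dy": 0,"dz": 0.012,"spin": 0,"fingers": 0.0},
    {"dx": 0,"dy": 0,"dz": 0.018,"spin": 0,"fingers": 0.0},
    {"dx": 0,"dy": 0,"dz": 0.018,"spin": 0,"fingers": 0.0},
    {"dx": 0,"dy": 0,"dz": 0.018,"spin": 0,"fingers": 0.0},
  ],
)

```text
clock: 7.72
eef_pos: [0.5003, -0.15, 0.0111]
eef_rot: [[-0.009, 1.0, 0.001], [1.0, 0.009, 0.0], [0.0, 0.001, -1.0]]
ft_force: [0.2, -1.3, -0.6]
grip_width: 0.003
grasp_force: 0.0
```

>>> drive_tool(
  motion=[
    {"dx": 0,"dy": 0,"dz": 0.003,"spin": 0,"fingers": 0.0},
    {"dx": 0,"dy": 0,"dz": 0.006,"spin": 0,"fingers": 0.0},
    {"dx": 0,"dy": 0,"dz": 0.01,"spin": 0,"fingers": 0.0},
    {"dx": 0,"dy": 0,"dz": 0.01,"spin": 0,"fingers": 0.0},
  ],
)

```text
clock: 8.05
eef_pos: [0.4996, -0.1498, 0.0002]
eef_rot: [[-0.009, 1.0, -0.001], [1.0, 0.009, 0.0], [0.0, -0.001, -1.0]]
ft_force: [0.8, -0.2, 0.1]
grip_width: 0.009
grasp_force: 0.0
```

>>> drive_tool(
  motion=[
    {"dx": 0,"dy": 0,"dz": 0.003,"spin": 0,"fingers": 0.0},
    {"dx": 0,"dy": 0,"dz": 0.005,"spin": 0,"fingers": 0.0},
    {"dx": 0,"dy": 0,"dz": 0.005,"spin": 0,"fingers": 0.0},
  ],
)

```text
clock: 8.3
eef_pos: [0.4998, -0.15, -0.0046]
eef_rot: [[-0.009, 1.0, -0.001], [1.0, 0.009, 0.0], [0.0, -0.001, -1.0]]
ft_force: [-0.9, -0.6, -0.3]
grip_width: 0.008
grasp_force: 0.0
```

```bash
python3 -c "
from h import *
a=snap('scene','scene6');b=snap('top','top6'); s=telemetry.state(); p=np.array(s['eef_pos']); print(p,s['ft_force'],proj('scene',p),proj('top',p))
f=6;u,v=(proj('scene',p)-[32,60]).astype(int)
A=cv2.resize(a[v:v+95,u:u+65],None,fx=f,fy=f,interpolation=cv2.INTER_CUBIC)
cv2.circle(A,tuple(int(q) for q in (proj('scene',p)-[u,v]+.5)*f),3,(0,0,255),-1)
u,v=(proj('top',p)-[32,60]).astype(int)
B=cv2.resize(b[v:v+95,u:u+65],None,fx=f,fy=f,interpolation=cv2.INTER_CUBIC)
cv2.circle(B,tuple(int(q) for q in (proj('top',p)-[u,v]+.5)*f),3,(0,0,255),-1)
cv2.imwrite('pics/g6.png',np.hstack([A,B]))"
```

```text
[ 0.50001545 -0.1500853  -0.00430335] [ 0.39891542 -0.00429798  0.43217145] [336.21463943 266.07868524] [338.0950987  209.39132772]
```

View pics/g6.png

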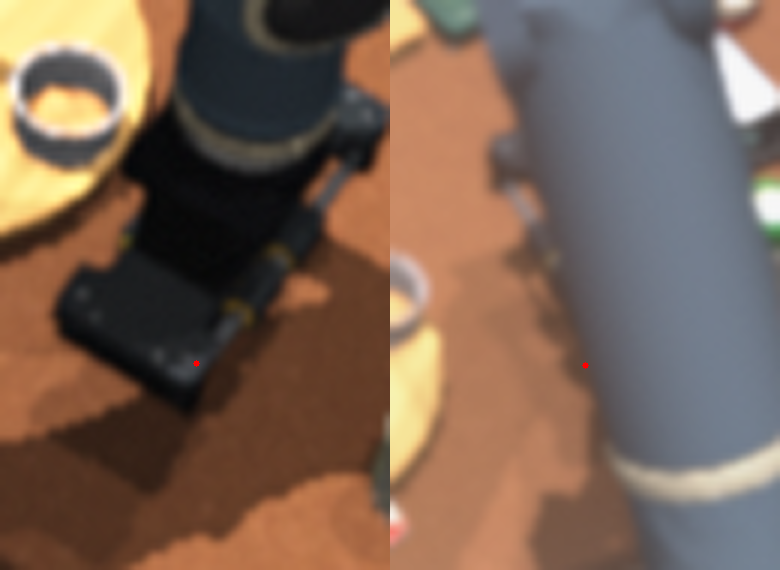

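The tip is still in free air at reported z = -0.004. The scene view shows the gripper body's near block at crop (60-190, 270-405) and a side rail running to the far block at (358,115). The top view shows that far block at (120,155) in its half.

```bash
python3 -c "
from h import *
S=lambda x,y:(304+(x+.5)/6-.5,206+(y+.5)/6-.5); T=lambda x,y:(306+(x+.5)/6-.5,149+(y+.5)/6-.5)
print('far block',tri(S(358,115),T(120,155)))
print('rail kink', tri(S(345,170),T(128,192)))
o,d=ray('scene',S(275,250)); k=(-.1875-o[1])/d[1]; print('rail mid',o+k*d)
p0,p1=[(lambda o,d:o+d*((-.1875-o[1])/d[1]))(*ray('scene',S(*q))) for q in((190,390),(358,115))]; print(p0,p1)
for z in (.05,.1,.12): print(z,plane('scene',S(60,310),z),plane('scene',S(190,408),z),plane('scene',S(358,115),z))
"
```

```text
far block (array([ 0.63878204, -0.15407191,  0.06509754]), np.float64(0.0009999822983263581))
rail kink (array([ 0.62929951, -0.15860952,  0.03174298]), np.float64(0.003571815268798619))
rail mid [ 0.4678515  -0.1875      0.17675209]
[ 0.4042629 -0.1875     0.1417756] [ 0.5311509  -0.1875      0.20916717]
0.05 [ 0.45434871 -0.09188052  0.05      ] [ 0.44639088 -0.17309148  0.05      ] [ 0.64937317 -0.15065842  0.05      ]
0.1 [ 0.42683339 -0.10635384  0.1       ] [ 0.41926819 -0.18355787  0.1       ] [ 0.6122354  -0.16223165  0.1       ]
0.12 [ 0.41582726 -0.11214317  0.12      ] [ 0.40841912 -0.18774443  0.12      ] [ 0.59738029 -0.16686095  0.12      ]
```

>>> drive_tool(
  motion=[
    {"dx": 0,"dy": 0,"dz": 0.004,"spin": 0,"fingers": 0.0},
    {"dx": 0,"dy": 0,"dz": 0.008,"spin": 0,"fingers": 0.0},
    {"dx": 0,"dy": 0,"dz": 0.008,"spin": 0,"fingers": 0.0},
  ],
)

```text
clock: 8.65
eef_pos: [0.4995, -0.1498, -0.013]
eef_rot: [[-0.009, 1.0, -0.001], [1.0, 0.009, 0.0], [0.0, -0.001, -1.0]]
ft_force: [-0.5, 0.7, -0.8]
grip_width: 0.006
grasp_force: 0.0
```

>>> drive_tool(
  motion=[
    {"dx": 0,"dy": 0,"dz": 0.004,"spin": 0,"fingers": 0.0},
    {"dx": 0,"dy": 0,"dz": 0.006,"spin": 0,"fingers": 0.0},
    {"dx": 0,"dy": 0,"dz": 0.006,"spin": 0,"fingers": 0.0},
  ],
)

```text
clock: 8.9
eef_pos: [0.4997, -0.1499, -0.0187]
eef_rot: [[-0.009, 1.0, -0.001], [1.0, 0.009, 0.0], [0.0, -0.001, -1.0]]
ft_force: [-0.1, -0.6, 0.8]
grip_width: 0.006
grasp_force: 0.0
```

>>> drive_tool(
  motion=[
    {"dx": 0,"dy": 0,"dz": 0.003,"spin": 0,"fingers": 0.0},
    {"dx": 0,"dy": 0,"dz": 0.005,"spin": 0,"fingers": 0.0},
    {"dx": 0,"dy": 0,"dz": 0.005,"spin": 0,"fingers": 0.0},
  ],
)

```text
clock: 9.15
eef_pos: [0.4998, -0.1499, -0.0236]
eef_rot: [[-0.009, 1.0, -0.001], [1.0, 0.009, 0.0], [0.0, -0.001, -1.0]]
ft_force: [-0.3, 0.3, 0.4]
grip_width: 0.004
grasp_force: 0.0
```

>>> drive_tool(
  motion=[
    {"dx": 0,"dy": 0,"dz": 0.003,"spin": 0,"fingers": 0.0},
    {"dx": 0,"dy": 0,"dz": 0.005,"spin": 0,"fingers": 0.0},
    {"dx": 0,"dy": 0,"dz": 0.005,"spin": 0,"fingers": 0.0},
  ],
)

```text
clock: 9.4
eef_pos: [0.4998, -0.1499, -0.0286]
eef_rot: [[-0.009, 1.0, -0.001], [1.0, 0.009, 0.0], [0.0, -0.001, -1.0]]
ft_force: [-0.2, -0.0, -0.0]
grip_width: 0.004
grasp_force: 0.0
```

>>> drive_tool(
  motion=[
    {"dx": 0,"dy": 0,"dz": 0.002,"spin": 0,"fingers": 0.0},
    {"dx": 0,"dy": 0,"dz": 0.004,"spin": 0,"fingers": 0.0},
    {"dx": 0,"dy": 0,"dz": 0.004,"spin": 0,"fingers": 0.0},
  ],
)

```text
clock: 9.65
eef_pos: [0.4999, -0.1499, -0.0325]
eef_rot: [[-0.009, 1.0, -0.001], [1.0, 0.009, 0.0], [0.0, -0.001, -1.0]]
ft_force: [0.4, -0.0, -0.2]
grip_width: 0.002
grasp_force: 0.0
```

>>> drive_tool(
  motion=[
    {"dx": 0,"dy": 0,"dz": 0.002,"spin": 0,"fingers": 0.0},
    {"dx": 0,"dy": 0,"dz": 0.003,"spin": 0,"fingers": 0.0},
    {"dx": 0,"dy": 0,"dz": 0.003,"spin": 0,"fingers": 0.0},
  ],
)

```text
clock: 9.9
eef_pos: [0.4999, -0.15, -0.0354]
eef_rot: [[-0.009, 1.0, -0.0], [1.0, 0.009, 0.0], [0.0, -0.0, -1.0]]
ft_force: [-0.7, 0.3, -0.2]
grip_width: 0.005
grasp_force: 0.0
```

>>> drive_tool(
  motion=[
    {"dx": 0,"dy": 0,"dz": 0.002,"spin": 0,"fingers": 0.0},
    {"dx": 0,"dy": 0,"dz": 0.004,"spin": 0,"fingers": 0.0},
    {"dx": 0,"dy": 0,"dz": 0.004,"spin": 0,"fingers": 0.0},
  ],
)

```text
clock: 10.15
eef_pos: [0.5003, -0.1501, -0.0383]
eef_rot: [[-0.009, 1.0, 0.0], [1.0, 0.009, 0.001], [0.001, 0.0, -1.0]]
ft_force: [-2.8, 1.5, 10.7]
grip_width: 0.005
grasp_force: 5.5
```

>>> drive_tool(
  motion=[
    {"dx": 0,"dy": 0,"dz": 0.002,"spin": 0,"fingers": 0.0},
    {"dx": 0,"dy": 0,"dz": 0.004,"spin": 0,"fingers": 0.0},
    {"dx": 0,"dy": 0,"dz": 0.004,"spin": 0,"fingers": 0.0},
  ],
)

```text
clock: 10.4
eef_pos: [0.5004, -0.1499, -0.0385]
eef_rot: [[-0.008, 1.0, 0.001], [1.0, 0.008, 0.005], [0.005, 0.001, -1.0]]
ft_force: [-12.9, 5.5, 50.5]
grip_width: 0.002
grasp_force: 25.3
```

```bash
python3 -c "
from h import *
s=telemetry.state(); print({k:np.round(v,4).tolist() for k,v in s.items()})"
```

```text
{'clock': 10.4, 'joints': [-0.179, 0.5854, 0.5123, 2.0928, -0.5202, 0.5888, 0.7119], 'joint_vel': [-0.0031, -0.0017, -0.0011, 0.0069, 0.0015, -0.0119, -0.0039], 'tau': [0.885, -20.9477, 2.6641, -10.7531, -0.7339, -4.0241, 0.0068], 'eef_pos': [0.5004, -0.1499, -0.0385], 'eef_rot': [[-0.0079, 1.0, 0.0011], [1.0, 0.0078, 0.0053], [0.0053, 0.0011, -1.0]], 'ft_force': [-12.8607, 5.5269, 50.5255], 'wrist_torque': [1.1563, 2.9669, 0.0435], 'grasp_force': 25.337, 'grip_width': 0.0016}
```

>>> drive_tool(
  motion=[
    {"dx": 0,"dy": 0,"dz": -0.01,"spin": 0,"fingers": 0.0},
    {"dx": 0,"dy": 0,"dz": -0.03,"spin": 0,"fingers": 0.0},
    {"dx": 0,"dy": 0,"dz": -0.06,"spin": 0,"fingers": 0.02},
    {"dx": 0,"dy": 0,"dz": -0.09,"spin": 0,"fingers": 0.04},
    {"dx": 0,"dy": 0,"dz": -0.12,"spin": 0,"fingers": 0.087},
    {"dx": 0,"dy": 0,"dz": -0.15,"spin": 0,"fingers": 0.087},
    {"dx": 0,"dy": 0,"dz": -0.17,"spin": 0,"fingers": 0.087},
  ],
)

```text
clock: 10.98
eef_pos: [0.501, -0.1506, 0.1294]
eef_rot: [[-0.009, 1.0, 0.003], [1.0, 0.009, -0.0], [-0.0, 0.003, -1.0]]
ft_force: [0.3, -0.1, 0.5]
grip_width: 0.302
grasp_force: 0.0
```

```bash
python3 -c "
from h import *
S=lambda x,y:(340+(x+.5)/6-.5,215+(y+.5)/6-.5)
for q in((312,203),(312,196),(312,190)): print(plane('scene',S(*q),.232))
a=cv2.imread('pics/scene4.png'); g=cv2.cvtColor(a,cv2.COLOR_BGR2GRAY); print(g[238:254,382:402])
go((.4995,-.2785,.12),0)"
```

```text
[ 0.49279904 -0.28585632  0.232     ]
[ 0.49592235 -0.28425696  0.232     ]
[ 0.49861029 -0.28288054  0.232     ]
[[ 74  74  74  74  75  73  81  86  46  26  26  26  25  25  25  24  23  22
   26  53]
 [ 75  78  80  82  73  56  62  69  40  23  23  24  23  22  22  22  22  21
   34  72]
 [106 110 115 110  83  43  44  50  33  21  20  22  22  21  21  20  22  31
   53  85]
 [134 133 134 122  75  29  25  33  25  20  21  20  21  20  19  21  38  66
   84  93]
 [143 141 138 122  67  19  13  18  19  18  20  18  19  16  17  35  73 109
  110  90]
 [143 144 139 124  77  28   7  11  12  13  16  17  16  15  26  67 112 132
  116  83]
 [140 140 138 131 103  47  11  10  10  13  15  17  14  17  48 101 134 133
   99  90]
 [140 140 138 136 120  66  19   7   9  11  15  16  14  19  64 121 139 126
   85 127]
 [144 142 139 138 125  80  28   8  10  14  15  15  14  28  77 128 135 117
   94 181]
 [144 142 139 138 132 103  46  11  14  21  25  23  21  48  98 131 126 103
  124 230]
 [141 139 136 137 137 120  72  37  48  61  65  66  60  85 122 132 110  94
  173 253]
 [139 139 137 139 140 132 104  85 103 114 117 118 114 123 138 134  96 112
  221 255]
 [138 136 138 138 140 139 130 123 131 137 139 141 138 138 140 125  91 157
  250 255]
 [139 139 139 140 141 140 140 136 138 141 143 144 143 140 130 101  93 198
  255 255]
 [141 138 140 142 142 141 141 140 138 140 142 142 143 138 117  83 129 238
  255 255]
 [139 138 140 143 143 142 140 138 138 140 141 141 140 133 102  92 187 255
  255 255]]
at [ 0.501  -0.1506  0.1294] y deg 0.5 | shift [-0.1279 -0.0026  0.0094] spin 0.009 rows>= 3.1 q [-0.37  0.33  0.72  1.99 -0.27  0.92  0.5 ] t 10.9833
```

>>> drive_tool(
  motion=[
    {"dx": -0.03,"dy": -0.002,"dz": 0,"spin": 0,"fingers": 0.087},
    {"dx": -0.06,"dy": -0.002,"dz": 0,"spin": 0,"fingers": 0.087},
    {"dx": -0.09,"dy": -0.002,"dz": 0,"spin": 0,"fingers": 0.087},
    {"dx": -0.115,"dy": -0.002,"dz": 0,"spin": 0,"fingers": 0.087},
    {"dx": -0.127,"dy": -0.002,"dz": 0,"spin": 0,"fingers": 0.087},
    {"dx": -0.127,"dy": -0.002,"dz": 0,"spin": 0,"fingers": 0.087},
    {"dx": -0.127,"dy": -0.002,"dz": 0,"spin": 0,"fingers": 0.087},
    {"dx": -0.127,"dy": -0.002,"dz": 0.01,"spin": 0,"fingers": 0.087},
  ],
)

```text
clock: 11.65
eef_pos: [0.5007, -0.2758, 0.1176]
eef_rot: [[-0.011, 1.0, 0.003], [1.0, 0.011, 0.0], [0.0, 0.003, -1.0]]
ft_force: [0.5, 0.0, -0.8]
grip_width: 0.906
grasp_force: 0.0
```

>>> drive_tool(
  motion=[
    {"dx": 0,"dy": 0,"dz": 0.02,"spin": 0,"fingers": 0.087},
    {"dx": 0,"dy": 0,"dz": 0.04,"spin": 0,"fingers": 0.087},
    {"dx": 0,"dy": 0,"dz": 0.06,"spin": 0,"fingers": 0.087},
    {"dx": 0,"dy": 0,"dz": 0.075,"spin": 0,"fingers": 0.087},
    {"dx": 0,"dy": 0,"dz": 0.085,"spin": 0,"fingers": 0.087},
    {"dx": 0,"dy": 0,"dz": 0.085,"spin": 0,"fingers": 0.087},
    {"dx": 0,"dy": 0,"dz": 0.085,"spin": 0,"fingers": 0.087},
  ],
)

```text
clock: 12.23
eef_pos: [0.4993, -0.276, 0.0314]
eef_rot: [[-0.01, 1.0, -0.001], [1.0, 0.01, 0.001], [0.001, -0.001, -1.0]]
ft_force: [-0.4, -0.2, -0.3]
grip_width: 1.004
grasp_force: 0.0
```

>>> drive_tool(
  motion=[
    {"dx": 0,"dy": 0,"dz": 0,"spin": 0,"fingers": 0.05},
    {"dx": 0,"dy": 0,"dz": 0,"spin": 0,"fingers": 0.05},
    {"dx": 0,"dy": 0,"dz": 0,"spin": 0,"fingers": 0.05},
    {"dx": 0,"dy": 0,"dz": 0,"spin": 0,"fingers": 0.04},
    {"dx": 0,"dy": 0,"dz": 0,"spin": 0,"fingers": 0.03},
    {"dx": 0,"dy": 0,"dz": 0,"spin": 0,"fingers": 0.03},
    {"dx": 0,"dy": 0,"dz": 0,"spin": 0,"fingers": 0.03},
    {"dx": 0,"dy": 0,"dz": 0,"spin": 0,"fingers": 0.03},
    {"dx": 0,"dy": 0,"dz": 0,"spin": 0,"fingers": 0.03},
  ],
)

```text
clock: 12.98
eef_pos: [0.4992, -0.2771, 0.0319]
eef_rot: [[-0.009, 1.0, 0.0], [1.0, 0.009, 0.0], [0.0, 0.0, -1.0]]
ft_force: [-0.7, 0.5, 1.5]
grip_width: 0.514
grasp_force: 30.0
```

>>> drive_tool(
  motion=[
    {"dx": 0,"dy": 0,"dz": -0.02,"spin": 0,"fingers": 0.03},
    {"dx": 0,"dy": 0,"dz": -0.045,"spin": 0,"fingers": 0.03},
    {"dx": 0,"dy": 0,"dz": -0.07,"spin": 0,"fingers": 0.03},
    {"dx": 0.01,"dy": 0.003,"dz": -0.09,"spin": 0,"fingers": 0.03},
    {"dx": 0.03,"dy": 0.008,"dz": -0.1,"spin": 0,"fingers": 0.03},
    {"dx": 0.055,"dy": 0.015,"dz": -0.1,"spin": 0,"fingers": 0.03},
    {"dx": 0.08,"dy": 0.022,"dz": -0.1,"spin": 0,"fingers": 0.03},
    {"dx": 0.105,"dy": 0.029,"dz": -0.1,"spin": 0,"fingers": 0.03},
    {"dx": 0.13,"dy": 0.036,"dz": -0.1,"spin": 0,"fingers": 0.03},
    {"dx": 0.155,"dy": 0.043,"dz": -0.1,"spin": 0,"fingers": 0.03},
  ],
)

```text
clock: 13.82
eef_pos: [0.5406, -0.1203, 0.1315]
eef_rot: [[-0.009, 1.0, -0.001], [1.0, 0.009, 0.0], [0.0, -0.001, -1.0]]
ft_force: [-0.4, -0.1, -1.7]
grip_width: 0.509
grasp_force: 30.0
```

>>> drive_tool(
  motion=[
    {"dx": 0.025,"dy": 0.006,"dz": 0,"spin": 0,"fingers": 0.03},
    {"dx": 0.05,"dy": 0.012,"dz": 0,"spin": 0,"fingers": 0.03},
    {"dx": 0.075,"dy": 0.018,"dz": 0,"spin": 0,"fingers": 0.03},
    {"dx": 0.092,"dy": 0.0205,"dz": 0,"spin": 0,"fingers": 0.03},
    {"dx": 0.099,"dy": 0.0216,"dz": 0,"spin": 0,"fingers": 0.03},
    {"dx": 0.0992,"dy": 0.0216,"dz": 0.01,"spin": 0,"fingers": 0.03},
    {"dx": 0.0992,"dy": 0.0216,"dz": 0.015,"spin": 0,"fingers": 0.03},
    {"dx": 0.0992,"dy": 0.0216,"dz": 0.02,"spin": 0,"fingers": 0.03},
    {"dx": 0.0992,"dy": 0.0216,"dz": 0.02,"spin": 0,"fingers": 0.03},
    {"dx": 0.0992,"dy": 0.0216,"dz": 0.02,"spin": 0,"fingers": 0.03},
  ],
)

```text
clock: 14.65
eef_pos: [0.5609, -0.0239, 0.1113]
eef_rot: [[-0.007, 1.0, -0.001], [1.0, 0.007, -0.001], [-0.001, -0.001, -1.0]]
ft_force: [0.1, 0.1, -1.8]
grip_width: 0.508
grasp_force: 30.0
```

```bash
python3 -c "
from h import *
s=telemetry.state(); print(s['eef_pos'],s['grip_width'],s['grasp_force'],s['ft_force'])
a=snap('scene','scene7');b=snap('top','top7'); p=np.array(s['eef_pos']); foot=p+[0,0,-.0319]
out=[]
for n,im in(('scene',a),('top',b)):
  f=8;u,v=(proj(n,foot)-[24,50]).astype(int)
  A=cv2.resize(im[v:v+75,u:u+50],None,fx=f,fy=f,interpolation=cv2.INTER_CUBIC)
  for c,z,r,col in((foot,foot[2],.023,(255,0,0)),((.5618,-.0237),.065,.028,(0,255,255))):
    for t in np.arange(0,6.28,.25): cv2.circle(A,tuple(int(q) for q in (proj(n,(c[0]+r*np.cos(t),c[1]+r*np.sin(t),z))-[u,v]+.5)*f),1,col,-1)
  print(n,u,v); out.append(A)
cv2.imwrite('pics/g7.png',np.hstack(out))"
```

```text
[ 0.56089514 -0.02387699  0.11130783] 0.5077912789629492 29.99996619299054 [ 0.07588616  0.07142639 -1.82029261]
scene 291 167
top 280 145
```

View pics/g7.png

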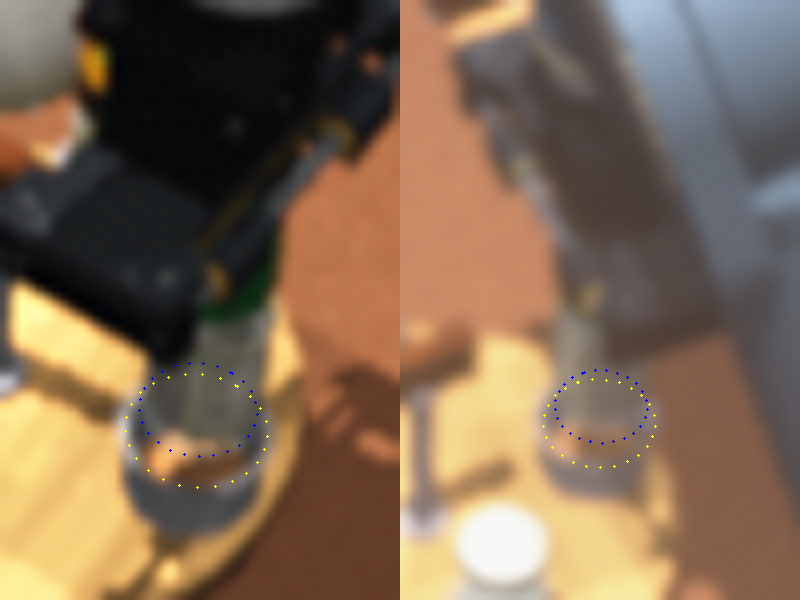

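The jar is held upright just above the ring. Its foot outline (scene crop about (200,410), top half about (600,405)) sits centred over the ring rim (about (196,430) and (600,425)). I'll lower it while watching the force.

>>> drive_tool(
  motion=[
    {"dx": 0,"dy": 0.0005,"dz": 0.006,"spin": 0,"fingers": 0.03},
    {"dx": 0,"dy": 0.0005,"dz": 0.012,"spin": 0,"fingers": 0.03},
    {"dx": 0,"dy": 0.0005,"dz": 0.018,"spin": 0,"fingers": 0.03},
    {"dx": 0,"dy": 0.0005,"dz": 0.024,"spin": 0,"fingers": 0.03},
    {"dx": 0,"dy": 0.0005,"dz": 0.024,"spin": 0,"fingers": 0.03},
  ],
)

```text
clock: 15.17
eef_pos: [0.561, -0.0221, 0.0862]
eef_rot: [[-0.009, 1.0, -0.003], [1.0, 0.009, -0.0], [-0.0, -0.003, -1.0]]
ft_force: [-1.0, 1.2, -1.4]
grip_width: 0.511
grasp_force: 30.0
```

>>> drive_tool(
  motion=[
    {"dx": 0,"dy": 0,"dz": 0.005,"spin": 0,"fingers": 0.03},
    {"dx": 0,"dy": 0,"dz": 0.01,"spin": 0,"fingers": 0.03},
    {"dx": 0,"dy": 0,"dz": 0.015,"spin": 0,"fingers": 0.03},
    {"dx": 0,"dy": 0,"dz": 0.019,"spin": 0,"fingers": 0.03},
    {"dx": 0,"dy": 0,"dz": 0.019,"spin": 0,"fingers": 0.03},
    {"dx": 0,"dy": 0,"dz": 0.019,"spin": 0,"fingers": 0.03},
  ],
)

```text
clock: 15.67
eef_pos: [0.5618, -0.0223, 0.0685]
eef_rot: [[-0.009, 1.0, -0.001], [1.0, 0.009, -0.0], [-0.0, -0.001, -1.0]]
ft_force: [0.0, -0.5, -1.4]
grip_width: 0.514
grasp_force: 30.0
```

>>> drive_tool(
  motion=[
    {"dx": 0,"dy": 0,"dz": 0.002,"spin": 0,"fingers": 0.03},
    {"dx": 0,"dy": 0,"dz": 0.004,"spin": 0,"fingers": 0.03},
    {"dx": 0,"dy": 0,"dz": 0.005,"spin": 0,"fingers": 0.03},
    {"dx": 0,"dy": 0,"dz": 0.005,"spin": 0,"fingers": 0.03},
  ],
)

```text
clock: 16.0
eef_pos: [0.5619, -0.0223, 0.0636]
eef_rot: [[-0.009, 1.0, -0.0], [1.0, 0.009, 0.0], [0.0, -0.0, -1.0]]
ft_force: [0.2, 0.2, -1.5]
grip_width: 0.507
grasp_force: 30.0
```

>>> drive_tool(
  motion=[
    {"dx": 0,"dy": 0,"dz": 0.001,"spin": 0,"fingers": 0.03},
    {"dx": 0,"dy": 0,"dz": 0.002,"spin": 0,"fingers": 0.03},
    {"dx": 0,"dy": 0,"dz": 0.002,"spin": 0,"fingers": 0.03},
  ],
)

```text
clock: 16.25
eef_pos: [0.5622, -0.0223, 0.0619]
eef_rot: [[-0.009, 1.0, 0.0], [1.0, 0.009, 0.0], [0.0, 0.0, -1.0]]
ft_force: [0.5, 0.1, -0.8]
grip_width: 0.509
grasp_force: 30.0
```

>>> drive_tool(
  motion=[
    {"dx": 0,"dy": 0,"dz": 0,"spin": 0,"fingers": 0.048},
    {"dx": 0,"dy": 0,"dz": 0,"spin": 0,"fingers": 0.052},
    {"dx": 0,"dy": 0,"dz": 0,"spin": 0,"fingers": 0.056},
    {"dx": 0,"dy": 0,"dz": 0,"spin": 0,"fingers": 0.06},
    {"dx": 0,"dy": 0,"dz": 0,"spin": 0,"fingers": 0.065},
    {"dx": 0,"dy": 0,"dz": 0,"spin": 0,"fingers": 0.07},
    {"dx": 0,"dy": 0,"dz": 0,"spin": 0,"fingers": 0.07},
    {"dx": 0,"dy": 0,"dz": 0,"spin": 0,"fingers": 0.07},
  ],
)

```text
clock: 16.92
eef_pos: [0.5621, -0.0223, 0.0618]
eef_rot: [[-0.009, 1.0, 0.0], [1.0, 0.009, 0.0], [0.0, 0.0, -1.0]]
ft_force: [0.9, -0.2, 0.1]
grip_width: 0.789
grasp_force: 0.0
```

>>> drive_tool(
  motion=[
    {"dx": 0,"dy": 0,"dz": -0.01,"spin": 0,"fingers": 0.07},
    {"dx": 0,"dy": 0,"dz": -0.03,"spin": 0,"fingers": 0.07},
    {"dx": 0,"dy": 0,"dz": -0.06,"spin": 0,"fingers": 0.07},
    {"dx": 0,"dy": 0,"dz": -0.09,"spin": 0,"fingers": 0.07},
    {"dx": 0,"dy": 0,"dz": -0.12,"spin": 0,"fingers": 0.07},
    {"dx": 0.02,"dy": 0,"dz": -0.14,"spin": 0,"fingers": 0.07},
    {"dx": 0.045,"dy": -0.0,"dz": -0.14,"spin": 0,"fingers": 0.07},
    {"dx": 0.045,"dy": -0.0,"dz": -0.14,"spin": 0,"fingers": 0.07},
  ],
)

```text
clock: 17.58
eef_pos: [0.5628, 0.0284, 0.2038]
eef_rot: [[-0.016, 1.0, 0.003], [1.0, 0.016, 0.004], [0.004, 0.003, -1.0]]
ft_force: [-0.5, 1.1, -0.7]
grip_width: 0.803
grasp_force: 0.0
```

Run:
```python
from h import *
s=telemetry.state(); print(s['eef_pos'],s['grip_width'],s['clock'])
a=snap('scene','scene8');b=snap('top','top8')
# expected lid top at ring
for n,im in(('scene',a),('top',b)):
    e=proj(n,(.5618,-.0237,.1355)); x,y=e.astype(int); print(n,e)
    bl,_=blobs(im,(50,90,40),(85,255,255),(x-20,y-20,x+20,y+20),6); print(' green',bl)
    bl,_=blobs(im,(0,0,190),(180,50,255),(x-14,y-14,x+14,y+14),6); print(' white',bl)
    print(' handle?',blobs(im,(0,80,20),(15,255,110),(*(proj(n,(.5585,.0712,.169)).astype(int)-14),*(proj(n,(.5585,.0712,.169)).astype(int)+14)),10)[0])
```

```text
[0.56278554 0.02838219 0.20380021] 0.8025012054937299 17.5833
scene [316.72515256 206.19757924]
 green [(np.int32(30), array([305.7, 190.4]), array([301, 188,  10,   6], dtype=int32)), (np.int32(88), array([316.6, 211.3]), array([310, 204,  14,  13], dtype=int32))]
 white [(np.int32(10), array([314.5, 207.5]), array([313, 206,   4,   4], dtype=int32))]
 handle? [(np.int32(10), array([295.3, 182.1]), array([292, 180,   7,   5], dtype=int32)), (np.int32(94), array([291.1, 189.8]), array([283, 184,  17,  13], dtype=int32))]
top [304.90105652 186.21274908]
 green []
 white [(np.int32(15), array([304.9, 186.2]), array([303, 185,   5,   4], dtype=int32))]
 handle? []
```

The top view puts the lid at (304.9,186.2), exactly where a fully seated jar projects. Next is the handle.

>>> drive_tool(
  motion=[
    {"dx": 0.015,"dy": 0,"dz": 0,"spin": -0.01,"fingers": 0.07},
    {"dx": 0.035,"dy": -0.002,"dz": 0,"spin": -0.02,"fingers": 0.07},
    {"dx": 0.046,"dy": -0.003,"dz": 0.0,"spin": -0.02,"fingers": 0.07},
    {"dx": 0.046,"dy": -0.003,"dz": 0.02,"spin": -0.02,"fingers": 0.07},
    {"dx": 0.046,"dy": -0.003,"dz": 0.03,"spin": -0.02,"fingers": 0.07},
    {"dx": 0.046,"dy": -0.003,"dz": 0.03,"spin": -0.02,"fingers": 0.07},
    {"dx": 0.046,"dy": -0.003,"dz": 0.03,"spin": -0.02,"fingers": 0.07},
  ],
)

```text
clock: 18.27
eef_pos: [0.5577, 0.0679, 0.1713]
eef_rot: [[-0.028, 1.0, -0.002], [1.0, 0.028, -0.001], [-0.001, -0.002, -1.0]]
ft_force: [-0.0, -0.1, -0.1]
grip_width: 0.808
grasp_force: 0.0
```

Run:
```python
from h import *
go((.5585,.0712,.105),1.7)
```

```text
at [0.5577 0.0679 0.1713] y deg 1.6 | shift [0.0034 0.001  0.0663] spin -0.002 rows>= 1.6 q [-0.73  0.34  0.69  1.85 -0.25  1.04  0.08] t 18.2667
```

>>> drive_tool(
  motion=[
    {"dx": 0.003,"dy": 0.001,"dz": 0.015,"spin": 0,"fingers": 0.07},
    {"dx": 0.003,"dy": 0.001,"dz": 0.03,"spin": 0,"fingers": 0.07},
    {"dx": 0.003,"dy": 0.001,"dz": 0.045,"spin": 0,"fingers": 0.07},
    {"dx": 0.003,"dy": 0.001,"dz": 0.06,"spin": 0,"fingers": 0.06},
    {"dx": 0.003,"dy": 0.001,"dz": 0.066,"spin": 0,"fingers": 0.05},
    {"dx": 0.003,"dy": 0.001,"dz": 0.066,"spin": 0,"fingers": 0.045},
    {"dx": 0.003,"dy": 0.001,"dz": 0.066,"spin": 0,"fingers": 0.04},
    {"dx": 0.003,"dy": 0.001,"dz": 0.066,"spin": 0,"fingers": 0.035},
  ],
)

```text
clock: 18.93
eef_pos: [0.5601, 0.0715, 0.107]
eef_rot: [[-0.029, 1.0, 0.002], [1.0, 0.029, 0.0], [0.0, 0.002, -1.0]]
ft_force: [0.2, -0.5, 0.2]
grip_width: 0.514
grasp_force: 0.0
```

>>> drive_tool(
  motion=[
    {"dx": 0,"dy": 0,"dz": 0,"spin": 0,"fingers": 0.03},
    {"dx": 0,"dy": 0,"dz": 0,"spin": 0,"fingers": 0.026},
    {"dx": 0,"dy": 0,"dz": 0,"spin": 0,"fingers": 0.023},
    {"dx": 0,"dy": 0,"dz": 0,"spin": 0,"fingers": 0.02},
    {"dx": 0,"dy": 0,"dz": 0,"spin": 0,"fingers": 0.017},
    {"dx": 0,"dy": 0,"dz": 0,"spin": 0,"fingers": 0.01},
    {"dx": 0,"dy": 0,"dz": 0,"spin": 0,"fingers": 0.005},
    {"dx": 0,"dy": 0,"dz": 0,"spin": 0,"fingers": 0.005},
    {"dx": 0,"dy": 0,"dz": 0,"spin": 0,"fingers": 0.005},
    {"dx": 0,"dy": 0,"dz": 0,"spin": 0,"fingers": 0.005},
  ],
)

```text
clock: 19.77
eef_pos: [0.5602, 0.0718, 0.106]
eef_rot: [[-0.029, 1.0, 0.002], [1.0, 0.029, -0.0], [-0.0, 0.002, -1.0]]
ft_force: [5.3, -0.2, -4.0]
grip_width: 0.185
grasp_force: 30.0
```

>>> drive_tool(
  motion=[
    {"dx": 0,"dy": 0,"dz": 0,"spin": 0.01,"fingers": 0.005},
    {"dx": 0,"dy": 0,"dz": 0,"spin": 0.03,"fingers": 0.005},
    {"dx": 0,"dy": 0,"dz": 0,"spin": 0.06,"fingers": 0.005},
    {"dx": 0,"dy": 0,"dz": 0,"spin": 0.1,"fingers": 0.005},
    {"dx": 0,"dy": 0,"dz": 0,"spin": 0.14,"fingers": 0.005},
    {"dx": 0,"dy": 0,"dz": 0,"spin": 0.18,"fingers": 0.005},
    {"dx": 0,"dy": 0,"dz": 0,"spin": 0.22,"fingers": 0.005},
    {"dx": 0,"dy": 0,"dz": 0,"spin": 0.26,"fingers": 0.005},
    {"dx": 0,"dy": 0,"dz": 0,"spin": 0.3,"fingers": 0.005},
    {"dx": 0,"dy": 0,"dz": 0,"spin": 0.34,"fingers": 0.005},
  ],
)

```text
clock: 20.6
eef_pos: [0.5606, 0.0717, 0.106]
eef_rot: [[0.307, 0.952, 0.003], [0.952, -0.307, -0.0], [0.001, 0.003, -1.0]]
ft_force: [6.1, 0.1, -5.1]
grip_width: 0.182
grasp_force: 30.0
```

>>> drive_tool(
  motion=[
    {"dx": 0,"dy": 0,"dz": 0,"spin": 0.04,"fingers": 0.005},
    {"dx": 0,"dy": 0,"dz": 0,"spin": 0.08,"fingers": 0.005},
    {"dx": 0,"dy": 0,"dz": 0,"spin": 0.12,"fingers": 0.005},
    {"dx": 0,"dy": 0,"dz": 0,"spin": 0.16,"fingers": 0.005},
    {"dx": 0,"dy": 0,"dz": 0,"spin": 0.2,"fingers": 0.005},
    {"dx": 0,"dy": 0,"dz": 0,"spin": 0.24,"fingers": 0.005},
    {"dx": 0,"dy": 0,"dz": 0,"spin": 0.28,"fingers": 0.005},
    {"dx": 0,"dy": 0,"dz": 0,"spin": 0.32,"fingers": 0.005},
    {"dx": 0,"dy": 0,"dz": 0,"spin": 0.36,"fingers": 0.005},
    {"dx": 0,"dy": 0,"dz": 0,"spin": 0.4,"fingers": 0.005},
  ],
)

```text
clock: 21.43
eef_pos: [0.5609, 0.0715, 0.106]
eef_rot: [[0.654, 0.757, 0.004], [0.757, -0.654, -0.001], [0.002, 0.003, -1.0]]
ft_force: [7.7, 0.3, -5.3]
grip_width: 0.183
grasp_force: 30.0
```

```bash
python3 -c "
from h import *
go((.5585,.0712,.106),-76.6)
s=telemetry.state(); print(s['ft_force'],s['wrist_torque'],s['grip_width'])"
```

```text
at [0.5609 0.0715 0.106 ] y deg -40.8 | shift [-0.0018 -0.0016  0.    ] spin 0.624 rows>= 5.0 q [-0.83  0.48  0.84  1.92 -0.44  0.93 -0.49] t 21.4333
[ 7.7448906   0.28493404 -5.33712978] [-0.17054959 -1.34490502  0.11656209] 0.18302449909582647
```

>>> drive_tool(
  motion=[
    {"dx": 0,"dy": 0,"dz": 0,"spin": 0.04,"fingers": 0.005},
    {"dx": 0,"dy": 0,"dz": 0,"spin": 0.08,"fingers": 0.005},
    {"dx": 0,"dy": 0,"dz": 0,"spin": 0.12,"fingers": 0.005},
    {"dx": 0,"dy": 0,"dz": 0,"spin": 0.16,"fingers": 0.005},
    {"dx": 0,"dy": 0,"dz": 0,"spin": 0.2,"fingers": 0.005},
    {"dx": 0,"dy": 0,"dz": 0,"spin": 0.24,"fingers": 0.005},
    {"dx": 0,"dy": 0,"dz": 0,"spin": 0.28,"fingers": 0.005},
    {"dx": 0,"dy": 0,"dz": 0,"spin": 0.32,"fingers": 0.005},
    {"dx": 0,"dy": 0,"dz": 0,"spin": 0.36,"fingers": 0.005},
    {"dx": 0,"dy": 0,"dz": 0,"spin": 0.4,"fingers": 0.005},
  ],
)

```text
clock: 22.27
eef_pos: [0.5611, 0.0712, 0.106]
eef_rot: [[0.897, 0.442, 0.004], [0.442, -0.897, -0.001], [0.003, 0.003, -1.0]]
ft_force: [7.7, -2.2, -4.7]
grip_width: 0.179
grasp_force: 30.0
```

>>> drive_tool(
  motion=[
    {"dx": 0,"dy": 0,"dz": 0,"spin": 0.04,"fingers": 0.005},
    {"dx": 0,"dy": 0,"dz": 0,"spin": 0.08,"fingers": 0.005},
    {"dx": 0,"dy": 0,"dz": 0,"spin": 0.12,"fingers": 0.005},
    {"dx": 0,"dy": 0,"dz": 0,"spin": 0.15,"fingers": 0.005},
    {"dx": 0,"dy": 0,"dz": 0,"spin": 0.175,"fingers": 0.005},
    {"dx": 0,"dy": 0,"dz": 0,"spin": 0.19,"fingers": 0.005},
    {"dx": 0,"dy": 0,"dz": 0,"spin": 0.2,"fingers": 0.005},
    {"dx": 0,"dy": 0,"dz": 0,"spin": 0.2,"fingers": 0.005},
    {"dx": 0,"dy": 0,"dz": 0,"spin": 0.2,"fingers": 0.005},
    {"dx": 0,"dy": 0,"dz": 0,"spin": 0.2,"fingers": 0.005},
  ],
)

```text
clock: 23.1
eef_pos: [0.5612, 0.071, 0.106]
eef_rot: [[0.967, 0.256, 0.005], [0.256, -0.967, -0.001], [0.004, 0.003, -1.0]]
ft_force: [9.2, -1.5, -6.4]
grip_width: 0.179
grasp_force: 30.0
```

Run:
```python
from h import *
go((.5585,.0712,.106),-76.6)
a=snap('scene','scene9');b=snap('top','top9')
r=blobs(a,(0,170,110),(8,255,255),(255,235,290,262),3)[0]; r2=blobs(b,(0,120,110),(10,255,255),(290,225,325,250),3)[0]; print('arrow',r,r2)
ax=np.array([.560,.0712]); d=np.array([-.1377,-.0329]); d/=np.linalg.norm(d); fr=ax+.095*d; print(fr)
for n,im in(('scene',a),('top',b)):
    e=proj(n,(*fr,.1355)); x,y=e.astype(int); print(n,e.round(1))
    print(' green',blobs(im,(50,80,40),(85,255,255),(x-22,y-22,x+22,y+22),6)[0]); print(' white',blobs(im,(0,0,185),(180,60,255),(x-14,y-14,x+14,y+14),6)[0])
```

```text
at [0.5612 0.071  0.106 ] y deg -75.2 | shift [-0.0026 -0.0009  0.    ] spin 0.025 rows>= 0.2 q [-0.92  0.54  1.    1.92 -0.55  0.97 -0.98] t 23.1
arrow [(np.int32(20), array([272.2, 250.6]), array([269, 249,   6,   5], dtype=int32))] [(np.int32(12), array([304.1, 237.3]), array([303, 236,   4,   4], dtype=int32)), (np.int32(6), array([292. , 240.5]), array([290, 240,   5,   2], dtype=int32)), (np.int32(5), array([297. , 241.8]), array([296, 240,   3,   4], dtype=int32)), (np.int32(20), array([295.8, 246.2]), array([293, 244,   7,   6], dtype=int32))]
[0.46760072 0.04912348]
scene [278.6 214.4]
 green [(np.int32(92), array([279.1, 219.6]), array([272, 211,  15,  14], dtype=int32))]
 white [(np.int32(17), array([277.2, 214. ]), array([275, 212,   7,   6], dtype=int32))]
top [297.2 209.9]
 green []
 white []
```

>>> drive_tool(
  motion=[
    {"dx": 0,"dy": 0,"dz": 0,"spin": 0.015,"fingers": 0.005},
    {"dx": 0,"dy": 0,"dz": 0,"spin": 0.03,"fingers": 0.005},
    {"dx": 0,"dy": 0,"dz": 0,"spin": 0.03,"fingers": 0.005},
    {"dx": 0,"dy": 0,"dz": 0,"spin": 0.03,"fingers": 0.005},
    {"dx": 0,"dy": 0,"dz": 0,"spin": 0.03,"fingers": 0.005},
    {"dx": 0,"dy": 0,"dz": 0,"spin": 0.03,"fingers": 0.005},
  ],
)

```text
clock: 23.7
eef_pos: [0.5612, 0.071, 0.106]
eef_rot: [[0.974, 0.227, 0.005], [0.227, -0.974, -0.001], [0.004, 0.002, -1.0]]
ft_force: [7.2, -2.3, -5.9]
grip_width: 0.181
grasp_force: 30.0
```

Run:
```python
from h import *
go((.5585,.0712,.106),-76.6)
a=snap('scene','scene10');b=snap('top','top10')
_,m=blobs(a,(45,70,30),(90,255,255),(258,195,300,236)); ys,xs=np.nonzero(m); print(xs.min(),xs.max(),ys.min(),ys.max())
q=((xs.min()+xs.max())/2,ys.max()+1-9.2); print(q,plane('scene',q,.1055+.03),'front est (.4676,.0491)')
print([s for s in blobs(a,(0,0,170),(180,60,255),(265,200,295,230),6)[0]])
T=(304.1,237.3);print('arrow',plane('scene',(272.2,250.6),.008),plane('top',T,.008))
s=telemetry.state(); print(s['joint_vel'],s['ft_force'],s['grasp_force'],s['clock'])
# other caps: yellow now opposite the jar
for n,im in(('scene',a),('top',b)): print(n,'yellow',blobs(im,(26,180,170),(34,255,255),(230,130,340,250),8)[0])
```

```text
at [0.5612 0.071  0.106 ] y deg -76.9 | shift [-0.0026 -0.0008  0.    ] spin -0.005 rows>= 0.1 q [-0.93  0.54  1.01  1.92 -0.55  0.98 -1.01] t 23.7
271 285 210 224
(np.float64(278.0), np.float64(215.8)) [0.46235699 0.04731604 0.1355    ] front est (.4676,.0491)
[(np.int32(13), array([275.5, 213.8]), array([274, 212,   5,   5], dtype=int32))]
arrow [0.41933743 0.03790962 0.008     ] [0.42107149 0.03797671 0.008     ]
[1.71600737e-05 1.74018767e-04 1.23931965e-03 9.60350922e-05
 9.79119906e-04 3.91063857e-04 3.09960686e-04] [ 7.97791097 -2.55733207 -6.25099433] 29.99523074598983 23.8
scene yellow []
top yellow []
```

```bash
python3 -c "
from station import env
print(env.close_job())"
```

```text
the job is handed in; nothing more can be done
None
```

The jar is seated in its ring, measures within about 1 mm sideways of the red arrow's line, and the gripper still holds the handle with about 30 N; the job is handed in at about 24 s, with no verdict shown.

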